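Set the wheel controller to the pegged speed and start it

ROBOT

A 6-joint arm with a two-finger parallel gripper is mounted at the origin on a cart in front of the work surface, level with it; the furniture and walls round the work are solid. World frame = base frame: x ahead of the robot, y to its left, z up, the work surface at z = 0. Lengths are in mm, angles in rad, forces in N, time in s.
With the tool pointing down it reaches from about 275 to 750 mm from the base axis. Payload 10.2 kg.
Tool frame: the origin (TCP) lies at the centre of the arm's flange, where the gripper is bolted on; the fingertips stand ctrl.tip_reach ahead of it and the grasp point (between the pads) lies 155 mm ahead of it (ctrl.tip_reach is the distance from the TCP to the fingertips, in mm); z points along the fingers, y is the direction in which the jaws open and shut (so a half turn about z gives the same grasp; the last joint's range is limited). The gripper opens to 85 mm and grips with 20 to 120 N. Pads are 22 mm wide; open, the fingers measure 114 mm over their backs; the gripper's body (76 mm by 85 mm) begins 54 mm behind the grasp point. The pads swing forward as they close: fully open they stand 13 mm farther back than shut.
Start: joints at [1.04, 0.313, 1.498, -0, 1.331, -0.223], TCP at [159.069, 500.329, 404.694] pointing down, gripper open.
Joint ranges: [-2.94, 2.94], [-0.97, 2.17], [0.19, 2.56], [-1.23, 4.37], [0.02, 3.11], [-2.88, 2.88]. Speed limits (rad/s): [2.39, 2.39, 3.01, 3.14, 3.14, 3.14].

INTERFACE

Orientations are given as a unit quaternion [w, x, y, z].
In Python, from rig import ctrl, viewer gives the robot as it stands.
- The arm moves only by the tool drive_tool, never from a script. Its argument "rows" is a list that holds one entry, the list of rows, each a list of 6 numbers: the shift along the world's x, y, z normalised to -1 to 1, where 1 is 0.1 m, then the turn, a rotation vector about the world's x, y, z normalised to -1 to 1, where 1 is 90 degrees. A call has 1 to 10 rows; each row is the pose to reach, as a shift and turn from the pose measured when the call began; what a row does not reach only later rows make up. A row lasts 1/8 s, in which the tool goes at most 62.5 mm and 10.7 degrees, less where a joint would pass 70% of its speed; a pose out of reach is approached as far as the arm can. A call with a number of a shift or a turn outside -1 to 1 is refused whole. A call with a gripper value outside its range is refused whole. "fingers" is the opening, from -1 (shut) to 1 (fully open), set as the call begins (left out, the last holds). The fingers move at their own pace and stop on an object; "force" is the grip in N (left out, the last holds). Time passes only in rows, so rows that repeat a pose let the fingers close. It gives the time, the measured TCP pose, the force and the opening at its end, in the units of the state.
- ctrl.sense(): the state, without advancing time (a new reading comes with each control period).
- viewer.capture(name): name is "scene" or "top" or "wrist"; returns the picture (480x640x3 uint8, red, green, blue); there is no depth.
- viewer.calibration(name): a dict with "mtx" (3x3 intrinsics, pixels), "extrinsics" (4x4, takes a point from camera to world coordinates). Camera axes: x right, y up, looking along -z (the intrinsics and any distortion apply to the point x, -y, -z); pixel columns grow to the right and rows downward; lengths in mm; the calibration is good to about 2 mm. A picture is of the moment at which its call begins: read the wrist's pose just before it. calibration takes no time and is no camera call; for the wrist camera it gives the pose at the moment of the call.
- ctrl.finish_job(): hands the job in, once; it reports no verdict.
The state is a dict: "time_s": time; "joints": joint angles; "dq": joint speeds; "tau": joint torques, N m; "eef_pos": TCP position; "ee_rot": TCP orientation; "force": force on the tool from outside, world axes, zero at the start; "wrist_torque": the same for the moment, N m; "grip_width": opening from 0.0 (shut) to 1.0 (fully open).
Only numpy, scipy, OpenCV 4.12 (cv2) and the standard library are available. Lean on these libraries where they do the work, as an engineer would, in place of code of your own. Each camera call takes 0.05 s, during which the arm holds its last target.

TASK

On the blue wheel controller, push the black pointer round with a fingertip, click by click, until it rests in the click position marked by the red peg. Then, with the pointer there and at no other setting, press the green start button down and let it come back up. Push gently and do not pinch the pointer, and leave the loose things on the table where they are.

Things in the scene. Friction and masses are not known exactly. Their poses are not given: they have to be found in the camera images.
- controller: fixed blue case, 180 (x) x 262 (y) x 60 mm high, its flat top face 60 mm above the table; origin at the centre of its underside, z up, x away from the robot (turned by up to 0.3 rad). In its frame the dial's axis stands at x = 0, y = +45 mm and the start button at x = 0, y = -85 mm.
- selector (a joint): the black pointer's turn, rad, growing clockwise seen from above. Nine clicks, number k (0 to 8) at k x 0.5236 rad, stops just beyond 0 and 8. Click k points along 120 - 30 k degrees from the controller's x axis, anticlockwise from above (click 4: +x). Half-way to the next click it snaps over by itself. It takes about 0.2 N m: 5 N at 42 mm from the axis. It starts in click 3, 4 or 5.
- selector_axis (a point): point on the dial's axis, 21 mm above the controller's face; it turns with the pointer, its x axis running along the pointer to its tip. The pointer is an upright black fin 12 mm thick with a white line on top, from a round hub of 17 mm radius out to 58 mm from the axis; its side faces reach from 8 to 34 mm above the face (z 0.068 to 0.094).
- pointer_tip (a point): tip of the fin, 58 mm from the axis, half-way up the fin
- pointer_aim (a point): the spot just beyond the tip that the pointer points at: 75 mm from the axis along it, 8 mm above the face; it lies over the centre of a peg when the pointer rests at that peg's position
- red_peg: fixed red plastic peg, 15 mm across, 11 mm tall, standing on the controller's face 75 mm from the dial's axis beside click position 1, 2, 6 or 7; grey pegs of the same shape stand beside the other three. Origin at the centre of its foot.
- start (a joint): travel of the green start button, m: 0 up, 0.006 fully down; a spring brings it back up; fully down takes 5 N, counts as pressed from 4 mm
- start_top (a point): centre of the top of the round green start button (30 mm across) when it is up; pressed straight down
- wood_rib: oval beech potter's rib, 40 x 90 x 9 mm, lying loose in front of the controller; origin at the centre of its underside. Bystander.
- clay_lump: loose lump of brown clay, 52 x 65 x 46 mm; origin at the centre of its underside. Bystander.
- clay_frog: loose little pale clay frog with blue eyes, 40 x 45 x 39 mm; origin at the centre of its underside. Bystander.
- oxide_jar: loose glass jar with a red lid, 52 mm across, 90 mm tall; origin at the centre of its underside. Bystander.
- tile: loose flat dark blue glazed test tile, 65 x 45 x 9 mm; origin at the centre of its underside. Bystander.

How it is judged:
By the outcome, as a careful person would: the job done as asked, in the order asked, and still so for the second after the job is handed in, with the robot touching nothing.
It also fails if it takes over 51 s, if anything falls off the work surface, if the arm or the gripper's body presses on something with over 40 N, if the wrist force passes 120 N, or if a joint passes its speed limit or range.

## Working session

There is one attempt and no reset: what is moved stays moved. The work goes in short steps, Python scripts to look and compute and a tool call to move; the robot and the scene stay as the last step left them, time stands still between calls to the robot, and variables do not carry over. Pictures are saved under pics/ and viewed, and the job is handed in when it is done.

Besides the shell and the picture viewer there is one more tool, called after ">>>" as a command line: name --argument value ..., lists and objects as JSON in quotes. drive_tool: Moves the arm, as the interface text tells. Scaled input: -1 to 1 covers 0.1 m each way for a shift and 90 degrees each way for a turn. Its arguments: {"type":"object","properties":{"rows":{"type":"array","items":{"type":"array","items":{"type":"array","items":{"type":"number"}}}},"fingers":{"type":"number"},"force":{"type":"number"}},"required":["rows"]}

```bash
mkdir -p pics; ls; python3 - <<'E'
from rig import ctrl, viewer
import cv2
s=ctrl.sense(); print(s); print(ctrl.tip_reach)
for n in("scene","top"):
    c=viewer.calibration(n);print(n,c)
    cv2.imwrite(f"pics/{n}0.png",viewer.capture(n)[:,:,::-1])
E
```

```text
pics
{'time_s': 0.0, 'joints': array([ 1.03962621e+00,  3.13476699e-01,  1.49847236e+00, -5.76863391e-06,
        1.33099158e+00, -2.23397090e-01]), 'dq': array([-1.57618928e-03, -2.39103219e-04,  2.22024184e-03,  3.63634512e-04,
        8.02006100e-04,  1.31873202e-05]), 'tau': array([ 6.40818489e-04, -4.12267077e+01, -2.59742939e+01, -1.52923376e-04,
        4.16922805e-03, -1.84601373e-05]), 'eef_pos': array([159.03195375, 500.29213956, 404.10797843]), 'ee_rot': array([-2.45692679e-04,  1.53279150e-01,  9.88182700e-01, -6.27623070e-04]), 'force': array([-0.6593164 , -0.28988158,  0.49483718]), 'wrist_torque': array([0.00511909, 0.02379637, 0.01401617]), 'grip_width': 1.0011209820764608}
173.4
scene {'mtx': array([[612.1325985 ,   0.        , 297.4734006 ],
       [  0.        , 612.1325985 , 237.21067694],
       [  0.        ,   0.        ,   1.        ]]), 'extrinsics': array([[ 8.67160706e-01,  3.43540627e-01, -3.60571972e-01,
         2.42343716e+01],
       [-4.97912232e-01,  6.13667116e-01, -6.12777349e-01,
        -7.80981836e+02],
       [ 1.07572468e-02,  7.10909634e-01,  7.03201090e-01,
         1.03541233e+03],
       [ 0.00000000e+00,  0.00000000e+00,  0.00000000e+00,
         1.00000000e+00]])}
top {'mtx': array([[492.83959045,   0.        , 316.17426383],
       [  0.        , 492.83959045, 232.59202181],
       [  0.        ,   0.        ,   1.        ]]), 'extrinsics': array([[ 8.33257821e-03,  9.95546020e-01, -9.39078792e-02,
         4.32056331e+02],
       [-9.99943957e-01,  7.68224554e-03, -7.28460976e-03,
         4.12312933e+01],
       [-6.53074087e-03,  9.39633160e-02,  9.95554240e-01,
         9.68763637e+02],
       [ 0.00000000e+00,  0.00000000e+00,  0.00000000e+00,
         1.00000000e+00]])}
```

View pics/scene0.png

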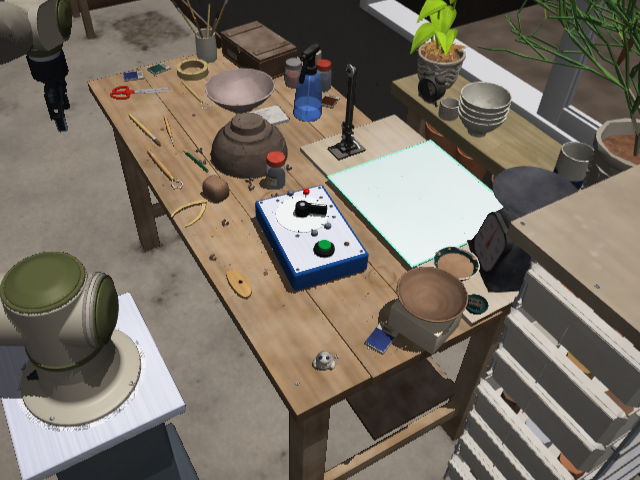

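View pics/top0.png

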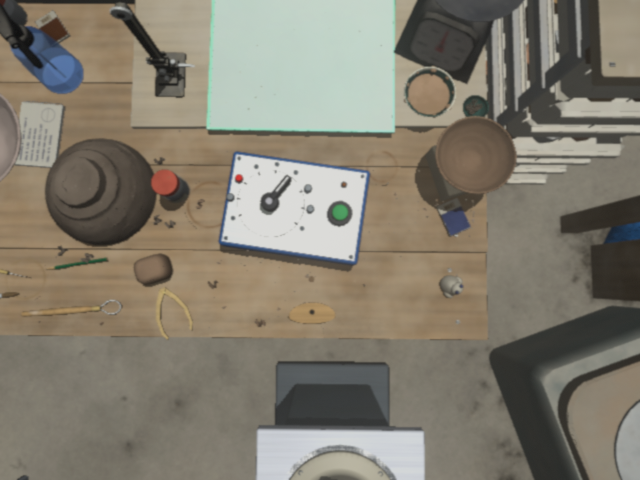

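```bash
cat > h.py <<'E'
import numpy as np, cv2
from rig import ctrl, viewer
def ray(n,uv,z,c=None):
    c=c or viewer.calibration(n); K=c["mtx"];E=c["extrinsics"]
    d=np.linalg.inv(K)@np.array([uv[0],uv[1],1.]); d=E[:3,:3]@np.array([d[0],-d[1],-d[2]])
    o=E[:3,3]; return o+d*(z-o[2])/d[2]
def proj(n,p,c=None):
    c=c or viewer.calibration(n); K=c["mtx"];E=c["extrinsics"]
    q=E[:3,:3].T@(np.asarray(p)-E[:3,3]); q=K@np.array([q[0],-q[1],-q[2]]); return q[:2]/q[2]
def blobs(m,amin=10):
    n,l,s,c=cv2.connectedComponentsWithStats(m.astype('uint8')); return [(c[i].round(2),s[i]) for i in range(1,n) if s[i][4]>=amin]
E
python3 - <<'E'
from h import *
for n,(x0,y0,x1,y1) in dict(top=(210,140,380,275),scene=(245,175,380,295)).items():
    im=cv2.imread(f"pics/{n}0.png"); h=cv2.cvtColor(im,cv2.COLOR_BGR2HSV).astype(int)
    H,S,V=h[...,0],h[...,1],h[...,2]
    box=np.zeros(H.shape,bool);box[y0:y1,x0:x1]=1
    cal=viewer.calibration(n)
    for nm,m,z in (("red",((H<8)|(H>172))&(S>150)&(V>80),71),("green",(H>40)&(H<85)&(S>120)&(V>60),68),("black",(V<60)&(S<120),94),("case",(H>100)&(H<130)&(S>120),60)):
        for c,s in blobs(m&box,12): print(n,nm,c,s,ray(n,c,z,cal).round(1))
    m=((V>110)&(S<60)&box).astype('uint8')
    k=max(cv2.findContours(m,cv2.RETR_EXTERNAL,cv2.CHAIN_APPROX_NONE)[0],key=cv2.contourArea)
    q=cv2.boxPoints(cv2.minAreaRect(k)); 
    ap=cv2.approxPolyDP(k,8,True)[:,0]; print(n,'quad',[(tuple(p),ray(n,p,60,cal).round(1)) for p in ap])
    cv2.imwrite(f"pics/{n}z.png",cv2.resize(im[y0:y1,x0:x1],None,fx=4.4,fy=4.4,interpolation=cv2.INTER_CUBIC))
E
```

```text
top red [238.5  177.79] [236 175   6   6  28] [617.5 192.4  71. ]
top green [339.72 211.92] [333 206  14  13 146] [555.6   4.8  68. ]
top black [270.46 209.15] [266 207  10   4  13] [556.1 129.9  94. ]
top case [237.53 245.34] [220 241  40   9  68] [493.  193.1  60. ]
top quad [((np.int32(235), np.int32(156)), array([661.4, 201.8,  60. ])), ((np.int32(222), np.int32(241)), array([500.8, 222.1,  60. ])), ((np.int32(354), np.int32(260)), array([467.6, -22.2,  60. ])), ((np.int32(366), np.int32(173)), array([630.6, -44.5,  60. ]))]
scene red [306.04 190.92] [304 188   5   7  26] [616.4 187.8  71. ]
scene green [347.85 199.31] [344 195   9   9  13] [690.3 115.2  68. ]
scene green [362.47 215.  ] [358 210  10  11  15] [689.6  51.8  68. ]
scene green [374.31 227.75] [369 222  11  12  16] [689.    2.9  68. ]
scene green [324.4  244.47] [318 240  13  10 104] [561.1  12.9  68. ]
scene black [252.71 176.02] [245 175  20   6  49] [517.3 275.9  94. ]
scene black [269.86 181.47] [259 175  24  14 167] [543.9 237.3  94. ]
scene black [339.62 194.5 ] [337 191   7   8  16] [664.8 114.9  94. ]
scene black [346.2 200.4] [342 197  10   9  15] [666.9  89.7  94. ]
scene black [309.21 209.36] [295 201  32  16 339] [575.7 105.   94. ]
scene black [365.89 222.66] [352 206  28  35 163] [664.1   4.6  94. ]
scene black [261.02 231.37] [251 219  19  25  49] [445.9  94.6  94. ]
scene black [290.45 270.78] [260 238 104  55 360] [445.  -39.3  94. ]
scene black [323.25 251.14] [314 243  20  14 137] [534.  -24.3  94. ]
scene case [310.61 259.19] [ 256  186  112  104 2081] [515.4  -4.3  60. ]
scene quad [((np.int32(320), np.int32(185)), array([664.9, 201.5,  60. ])), ((np.int32(259), np.int32(202)), array([503.6, 218.5,  60. ])), ((np.int32(296), np.int32(272)), array([468.8, -21.4,  60. ])), ((np.int32(364), np.int32(252)), array([629.8, -43.4,  60. ]))]
```

View pics/topz.png

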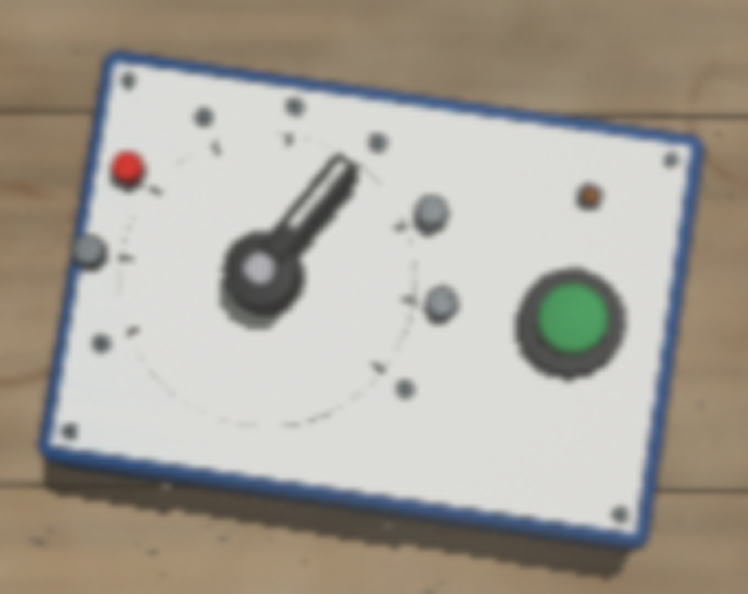

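>>> drive_tool --rows '[[[0.3, -0.3, 0, 0, 0, -0.09], [0.6, -0.6, 0, 0, 0, -0.18], [0.9, -0.9, 0, 0, 0, -0.27], [1, -1, 0, 0, 0, -0.36], [1, -1, 0, 0, 0, -0.4]]]' --fingers -1 --force 20

```text
time_s: 0.72
eef_pos: [259.8, 399.6, 404.0]
ee_rot: [-0.0, 0.453, 0.891, -0.001]
force: [-0.4, 0.5, -0.6]
grip_width: 0.0
```

>>> drive_tool --rows '[[[0.3, -0.3, 0, 0, 0, -0.09], [0.6, -0.6, 0, 0, 0, -0.18], [0.9, -0.9, 0, 0, 0, -0.27], [1, -1, 0, 0, 0, -0.36], [1, -1, 0, 0, 0, -0.4]]]'

```text
time_s: 1.35
eef_pos: [360.6, 298.8, 403.6]
ee_rot: [-0.001, 0.708, 0.706, -0.001]
force: [0.2, -0.2, -0.3]
grip_width: 0.001
```

>>> drive_tool --rows '[[[0.3, -0.3, 0, 0, 0, -0.09], [0.6, -0.6, 0, 0, 0, -0.18], [0.9, -0.9, 0, 0, 0, -0.27], [1, -1, 0, 0, 0, -0.36], [1, -1, 0, 0, 0, -0.4]]]'

```text
time_s: 1.98
eef_pos: [461.3, 197.8, 403.2]
ee_rot: [-0.001, 0.893, 0.45, -0.001]
force: [-1.0, -0.6, 0.2]
grip_width: 0.004
```

>>> drive_tool --rows '[[[0.3, -0.3, 0, 0, 0, -0.02], [0.6, -0.6, 0, 0, 0, -0.02], [0.9, -0.9, 0, 0, 0, -0.02], [1, -1, 0, 0, 0, -0.02], [1, -1, 0, 0, 0, -0.02]]]'

```text
time_s: 2.6
eef_pos: [561.3, 97.8, 402.7]
ee_rot: [-0.001, 0.9, 0.436, -0.002]
force: [-0.6, -0.2, -0.8]
grip_width: -0.001
```

```bash
cat >> h.py <<'E'
def st():
    s=ctrl.sense(); w,x,y,z=s['ee_rot']; from scipy.spatial.transform import Rotation as R
    M=R.from_quat([x,y,z,w]).as_matrix(); 
    print('t',round(s['time_s'],2),'p',s['eef_pos'].round(1),'yaw_y',np.degrees(np.arctan2(M[1,1],M[0,1])).round(1),'zax',M[:,2].round(3),'tip',(s['eef_pos']+ctrl.tip_reach*M[:,2]).round(1),'F',s['force'].round(1),'g',round(s['grip_width'],3)); return s
E
python3 - <<'E'
from h import *
st()
c=viewer.calibration("wrist");print(c["extrinsics"].round(3),c["mtx"].round(1))
cv2.imwrite("pics/wr1.png",viewer.capture("wrist")[:,:,::-1])
cv2.imwrite("pics/sc1.png",viewer.capture("scene")[:,:,::-1])
E
```

```text
t 2.6 p [561.3  97.8 402.7] yaw_y -38.3 zax [-0.004  0.001 -1.   ] tip [560.6  98.  229.3] F [-0.6 -0.2 -0.8] g -0.001
[[ 7.85000e-01  5.93000e-01  1.79000e-01  6.06041e+02]
 [-6.20000e-01  7.53000e-01  2.21000e-01  1.53955e+02]
 [-3.00000e-03 -2.85000e-01  9.59000e-01  3.70791e+02]
 [ 0.00000e+00  0.00000e+00  0.00000e+00  1.00000e+00]] [[367.4   0.  319.1]
 [  0.  367.4 244. ]
 [  0.    0.    1. ]]
```

View pics/wr1.png

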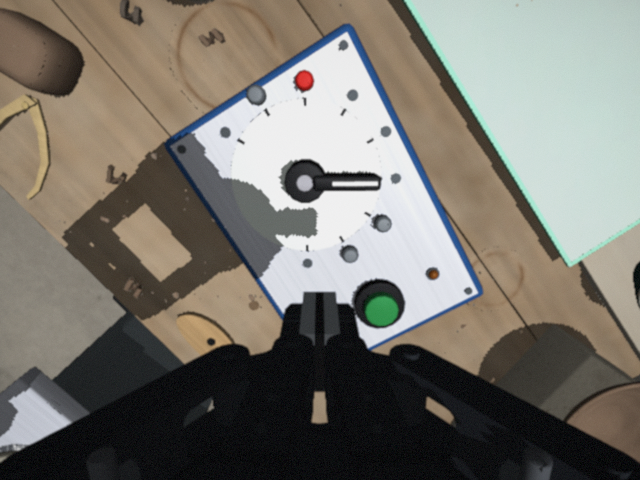

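View pics/sc1.png

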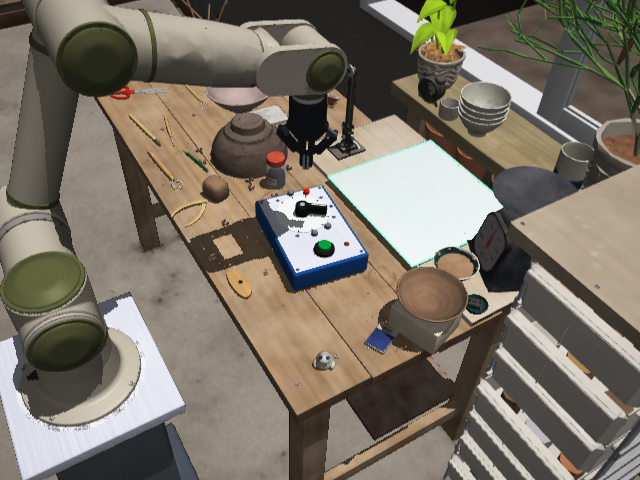

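```bash
python3 - <<'E'
from h import *
im=cv2.imread("pics/wr1.png");h=cv2.cvtColor(im,cv2.COLOR_BGR2HSV).astype(int);H,S,V=h[...,0],h[...,1],h[...,2]
c=viewer.calibration("wrist")
for nm,m,z in (("red",((H<8)|(H>172))&(S>150)&(V>80),71),("green",(H>40)&(H<80)&(S>120)&(V>60),70)):
    for b,s in blobs(m,60): print(nm,b,s,ray("wrist",b,z,c).round(1))
for uv in((305,182),(380,182)): print(uv,ray("wrist",uv,94,c).round(1))
# button height: triangulate from the three views
obs=[("top",(339.72,211.92)),("scene",(324.4,244.47)),("wrist",[b for b,s in blobs((H>40)&(H<80)&(S>120)&(V>60),300)][0])]
A=np.zeros((3,3));B=np.zeros(3)
for n,uv in obs:
    p0=ray(n,uv,0);p1=ray(n,uv,100);d=(p1-p0)/np.linalg.norm(p1-p0);M=np.eye(3)-np.outer(d,d);A+=M;B+=M@p0
    print(n,[ray(n,uv,z).round(1)[:2] for z in(65,70,75)])
print(np.linalg.solve(A,B))
E
```

```text
red [303.88  80.24] [295  71  18  20 262] [620.1 193.7  71. ]
green [381.49 310.27] [365 295  34  32 841] [555.1   1.5  70. ]
(305, 182) [575.5 135.5  94. ]
(380, 182) [619.7 100.8  94. ]
top [array([556. ,   4.6]), array([555.3,   4.8]), array([554.7,   5. ])]
scene [array([562.7,  15.4]), array([560. ,  11.3]), array([557.2,   7.2])]
wrist [array([554.3,  -1.1]), array([555.1,   1.5]), array([555.9,   4. ])]
[555.50532314   5.12817122  77.14602932]
```

>>> drive_tool --rows '[[[0.11, -0.1, -0.1, 0, 0, 0], [0.22, -0.2, -0.4, 0, 0, 0], [0.22, -0.2, -0.7, 0, 0, 0], [0.22, -0.2, -0.95, 0, 0, 0], [0.22, -0.2, -1, 0, 0, 0], [0.22, -0.2, -1, 0, 0, 0]]]'

```text
time_s: 3.45
eef_pos: [582.8, 78.8, 303.5]
ee_rot: [-0.001, 0.9, 0.437, -0.001]
force: [0.3, 0.6, -0.1]
grip_width: 0.005
```

>>> drive_tool --rows '[[[0, 0, -0.2, 0, 0, 0], [0, 0, -0.35, 0, 0, 0], [0, 0, -0.45, 0, 0, 0], [0, 0, -0.51, 0, 0, 0], [0, 0, -0.51, 0, 0, 0]]]'

```text
time_s: 4.08
eef_pos: [582.8, 78.8, 252.4]
ee_rot: [-0.001, 0.9, 0.437, -0.001]
force: [-0.2, 0.3, -0.3]
grip_width: 0.0
```

```bash
cat > look.py <<'E'
from h import *
import sys
st()
a=[viewer.capture(n)[:,:,::-1] for n in("wrist","scene")]
b=cv2.resize(a[1][170:300,240:390],None,fx=2.67,fy=2.67,interpolation=cv2.INTER_CUBIC)
w=cv2.resize(a[0],(400,300))
o=np.zeros((max(300,b.shape[0]),400+b.shape[1],3),np.uint8);o[:300,:400]=w;o[:b.shape[0],400:]=b
cv2.imwrite(f"pics/{sys.argv[1]}.png",o[:, :800])
E
python3 look.py l1
```

```text
t 4.08 p [582.8  78.8 252.4] yaw_y -38.2 zax [-0.003  0.001 -1.   ] tip [582.3  79.   79. ] F [-0.2  0.3 -0.3] g 0.0
```

View pics/l1.png

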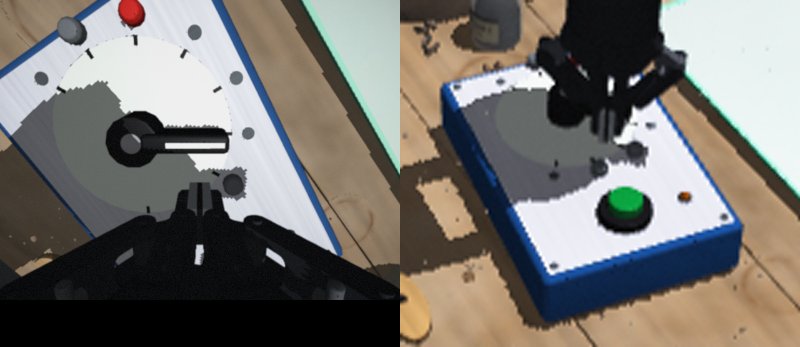

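```bash
cat > plan.py <<'E'
from h import *
import sys
s=st();A=np.array([573,134.]);p=(s['eef_pos']+np.array([-.5,.2,0]))[:2]
yaw=float(sys.argv[1])
for a in sys.argv[2:]:
    th,d=map(float,a.split(','));t=np.radians(th);u=np.array([np.cos(t),np.sin(t)]);n=np.array([u[1],-u[0]])
    q=A+42*u+d*n-p; print(th,d,(q/100).round(3),'turn',round((th-yaw)/90,3))
E
python3 plan.py -38.2 -37.8,28 -37.8,20 -35,17 -31,17 -27,17 -23,17 -19,17 -15,17 -12,17
```

```text
t 4.17 p [582.9  78.8 252.9] yaw_y -38.2 zax [-0.002  0.001 -1.   ] tip [582.5  79.   79.5] F [ 0.2  0.  -0.3] g 0.001
-37.8 28.0 [0.066 0.071] turn 0.004
-37.8 20.0 [0.115 0.135] turn 0.004
-35.0 17.0 [0.152 0.17 ] turn 0.036
-31.0 17.0 [0.178 0.188] turn 0.08
-27.0 17.0 [0.203 0.208] turn 0.124
-23.0 17.0 [0.226 0.229] turn 0.169
-19.0 17.0 [0.247 0.253] turn 0.213
-15.0 17.0 [0.267 0.277] turn 0.258
-12.0 17.0 [0.281 0.296] turn 0.291
```

>>> drive_tool --rows '[[[0.07, 0.07, -0.02, 0, 0, 0], [0.115, 0.135, -0.02, 0, 0, 0], [0.15, 0.17, -0.02, 0, 0, 0.035], [0.18, 0.19, -0.02, 0, 0, 0.08], [0.2, 0.21, -0.02, 0, 0, 0.125], [0.225, 0.23, -0.02, 0, 0, 0.17], [0.247, 0.253, -0.02, 0, 0, 0.213], [0.267, 0.277, -0.02, 0, 0, 0.258], [0.28, 0.295, -0.02, 0, 0, 0.29], [0.28, 0.295, -0.02, 0, 0, 0.29]]]'

```text
time_s: 5.42
eef_pos: [611.1, 108.8, 250.9]
ee_rot: [-0.001, 0.778, 0.629, -0.001]
force: [-0.5, 0.1, 1.0]
grip_width: -0.004
```

```bash
python3 look.py l2; python3 plan.py -12 -7,17 -3,17 1,17 5,17 9,17 13,17 17,17
```

```text
t 5.42 p [611.1 108.8 250.9] yaw_y -12.1 zax [-0.002  0.    -1.   ] tip [610.7 108.8  77.5] F [-0.5  0.1  1. ] g -0.004
t 5.53 p [611.  108.5 250.9] yaw_y -12.1 zax [-0.003  0.    -1.   ] tip [610.6 108.6  77.5] F [-0.6 -0.3  0.5] g 0.002
-7.0 17.0 [0.021 0.033] turn 0.056
-3.0 17.0 [0.036 0.061] turn 0.1
1.0 17.0 [0.048 0.09 ] turn 0.144
5.0 17.0 [0.058 0.12 ] turn 0.189
9.0 17.0 [0.066 0.15 ] turn 0.233
13.0 17.0 [0.073 0.181] turn 0.278
17.0 17.0 [0.076 0.213] turn 0.322
```

View pics/l2.png

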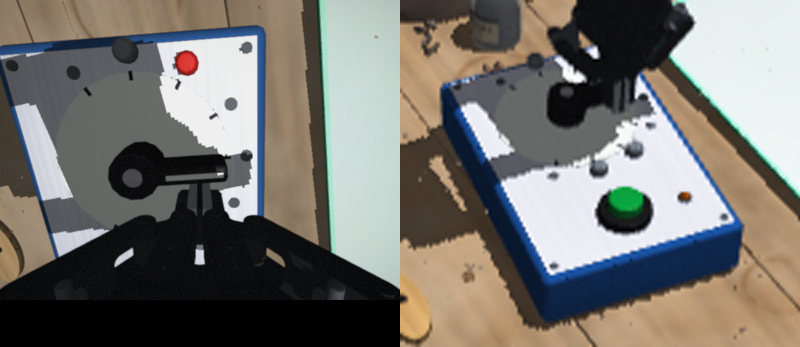

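>>> drive_tool --rows '[[[0.02, 0.033, 0, 0, 0, 0.056], [0.035, 0.06, 0, 0, 0, 0.1], [0.048, 0.09, 0, 0, 0, 0.144], [0.058, 0.12, 0, 0, 0, 0.19], [0.066, 0.15, 0, 0, 0, 0.233], [0.073, 0.18, 0, 0, 0, 0.278], [0.076, 0.213, 0, 0, 0, 0.322], [0.076, 0.213, 0, 0, 0, 0.322]]]'

```text
time_s: 6.52
eef_pos: [618.6, 130.0, 250.9]
ee_rot: [-0.001, 0.596, 0.803, -0.001]
force: [-0.6, 0.3, -0.4]
grip_width: 0.001
```

```bash
python3 look.py l3; python3 plan.py 17 22,17 26,17 30,17 34,17 38,17 42,17 45,17 47,17
```

```text
t 6.53 p [618.6 130.  250.9] yaw_y 16.8 zax [-0.002 -0.001 -1.   ] tip [618.2 129.8  77.5] F [-0.6  0.3 -0.4] g 0.001
t 6.62 p [618.6 129.8 250.9] yaw_y 16.7 zax [-0.002 -0.001 -1.   ] tip [618.2 129.6  77.5] F [-0.1 -0.4 -1. ] g 0.002
22.0 17.0 [0.002 0.04 ] turn 0.056
26.0 17.0 [0.001 0.072] turn 0.1
30.0 17.0 [-0.002  0.103] turn 0.144
34.0 17.0 [-0.008  0.134] turn 0.189
38.0 17.0 [-0.015  0.165] turn 0.233
42.0 17.0 [-0.025  0.195] turn 0.278
45.0 17.0 [-0.034  0.217] turn 0.311
47.0 17.0 [-0.04   0.231] turn 0.333
```

View pics/l3.png

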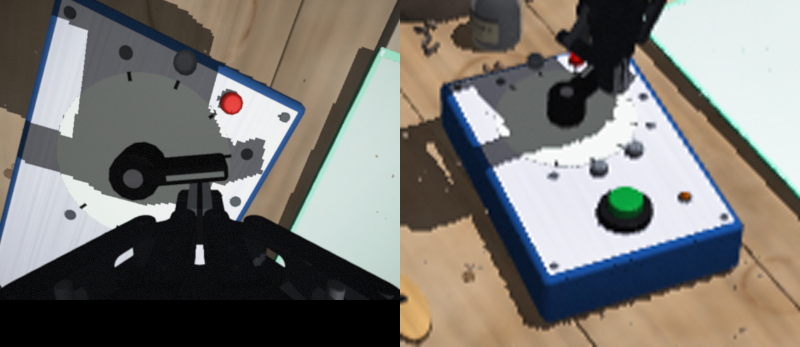

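Pointer is now in click 3, one step before red (the next peg anticlockwise). Last click.

>>> drive_tool --rows '[[[0, 0.04, 0, 0, 0, 0.056], [0, 0.072, 0, 0, 0, 0.1], [-0.002, 0.103, 0, 0, 0, 0.144], [-0.008, 0.134, 0, 0, 0, 0.19], [-0.015, 0.165, 0, 0, 0, 0.233], [-0.025, 0.195, 0, 0, 0, 0.278], [-0.034, 0.217, 0, 0, 0, 0.311], [-0.034, 0.217, 0, 0, 0, 0.311]]]'

```text
time_s: 7.62
eef_pos: [615.2, 151.4, 250.9]
ee_rot: [-0.0, 0.386, 0.923, -0.001]
force: [-0.0, -0.0, -0.2]
grip_width: 0.001
```

```bash
python3 look.py l4; python3 plan.py 45 45,25 45,35 
```

```text
t 7.62 p [615.2 151.4 250.9] yaw_y 44.6 zax [-0.001 -0.002 -1.   ] tip [614.9 151.   77.5] F [-0.  -0.  -0.2] g 0.001
t 7.72 p [615.2 151.3 251. ] yaw_y 44.6 zax [-0.001 -0.002 -1.   ] tip [615.  150.9  77.6] F [ 0.4 -0.  -0.4] g 0.0
45.0 25.0 [ 0.056 -0.055] turn 0.0
45.0 35.0 [ 0.127 -0.126] turn 0.0
```

View pics/l4.png

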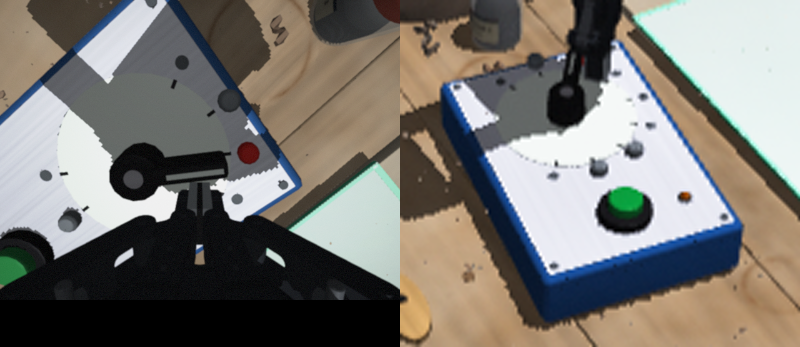

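>>> drive_tool --rows '[[[0.05, -0.05, 0, 0, 0, 0], [0.12, -0.12, 0, 0, 0, 0], [0.12, -0.12, 0.2, 0, 0, 0], [0.12, -0.12, 0.5, 0, 0, 0], [0.12, -0.12, 0.7, 0, 0, -0.1], [0, -0.4, 0.7, 0, 0, -0.2], [-0.2, -0.7, 0.7, 0, 0, -0.3], [-0.35, -0.95, 0.7, 0, 0, -0.41], [-0.35, -0.95, 0.7, 0, 0, -0.41]]]'

```text
time_s: 8.85
eef_pos: [580.2, 54.6, 321.2]
ee_rot: [-0.001, 0.659, 0.752, -0.001]
force: [1.8, -0.0, 0.4]
grip_width: 0.0
```

```bash
python3 look.py l5; python3 - <<'E'
from h import *
im=viewer.capture("top")[:,:,::-1]; cv2.imwrite("pics/t5.png",cv2.resize(im[140:275,210:380],None,fx=4,fy=4,interpolation=cv2.INTER_CUBIC))
E
```

```text
t 8.85 p [580.2  54.6 321.2] yaw_y 7.6 zax [-0.002 -0.001 -1.   ] tip [579.8  54.4 147.8] F [ 1.8 -0.   0.4] g 0.0
```

View pics/l5.png

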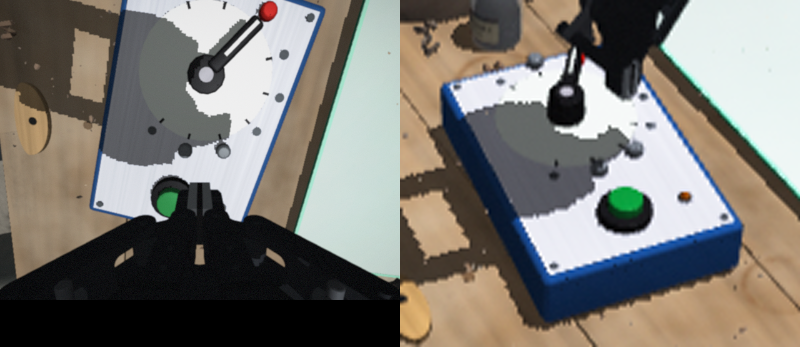

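View pics/t5.png

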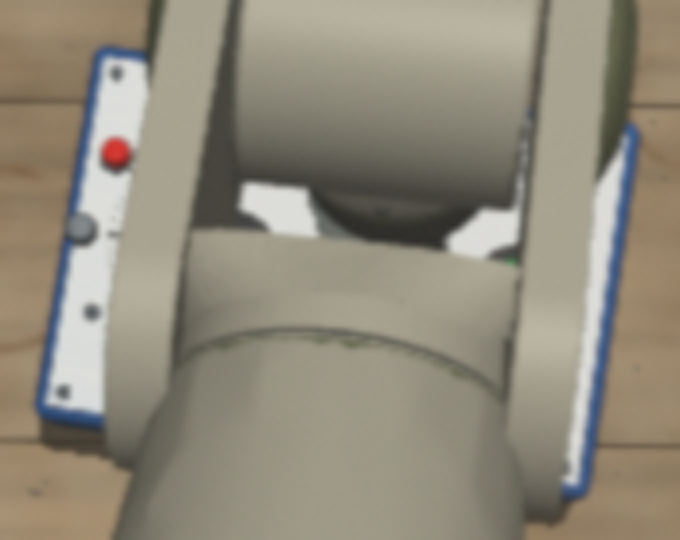

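>>> drive_tool --rows '[[[-0.12, -0.25, 0, 0, 0, 0], [-0.245, -0.5, -0.1, 0, 0, 0], [-0.245, -0.5, -0.3, 0, 0, 0], [-0.245, -0.5, -0.5, 0, 0, 0], [-0.245, -0.5, -0.6, 0, 0, 0], [-0.245, -0.5, -0.6, 0, 0, 0]]]'

```text
time_s: 9.75
eef_pos: [556.5, 7.0, 260.6]
ee_rot: [-0.001, 0.657, 0.754, -0.001]
force: [-0.4, 0.6, 0.3]
grip_width: -0.003
```

```bash
python3 look.py l6
```

```text
t 9.75 p [556.5   7.  260.6] yaw_y 7.9 zax [-0.003 -0.001 -1.   ] tip [556.    6.9  87.2] F [-0.4  0.6  0.3] g -0.003
```

View pics/l6.png

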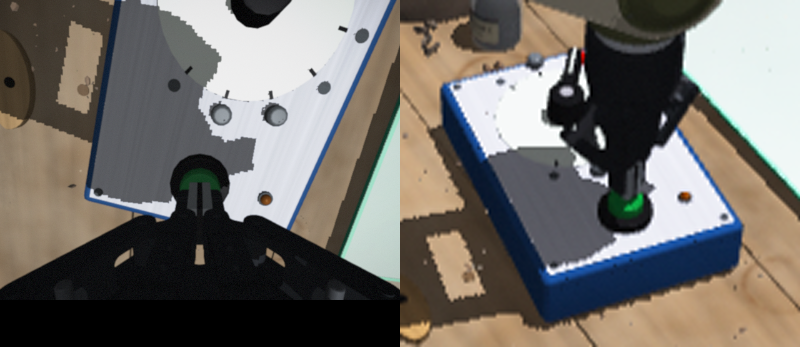

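>>> drive_tool --rows '[[[-0.005, -0.02, -0.03, 0, 0, 0], [-0.005, -0.02, -0.06, 0, 0, 0], [-0.005, -0.02, -0.08, 0, 0, 0], [-0.005, -0.02, -0.08, 0, 0, 0]]]'

```text
time_s: 10.35
eef_pos: [556.2, 4.8, 253.8]
ee_rot: [0.0, 0.657, 0.754, -0.001]
force: [-0.8, 0.5, 2.3]
grip_width: -0.001
```

>>> drive_tool --rows '[[[0, 0, -0.02, 0, 0, 0], [0, 0, -0.02, 0, 0, 0]]]'

```text
time_s: 10.6
eef_pos: [556.2, 4.8, 251.8]
ee_rot: [0.0, 0.657, 0.754, -0.001]
force: [-0.7, -0.0, 4.0]
grip_width: -0.006
```

>>> drive_tool --rows '[[[0, 0, -0.02, 0, 0, 0], [0, 0, -0.02, 0, 0, 0]]]'

```text
time_s: 10.85
eef_pos: [556.2, 4.8, 249.8]
ee_rot: [0.0, 0.657, 0.754, -0.001]
force: [-1.3, -0.1, 5.0]
grip_width: -0.002
```

>>> drive_tool --rows '[[[0, 0, -0.015, 0, 0, 0], [0, 0, -0.015, 0, 0, 0]]]'

```text
time_s: 11.1
eef_pos: [556.2, 4.8, 249.3]
ee_rot: [0.001, 0.657, 0.754, -0.001]
force: [-4.8, 0.4, 13.5]
grip_width: -0.0
```

```bash
python3 look.py l7
```

```text
t 11.1 p [556.2   4.8 249.3] yaw_y 7.9 zax [ 0.    -0.001 -1.   ] tip [556.2   4.5  75.9] F [-4.8  0.4 13.5] g -0.0
```

>>> drive_tool --rows '[[[0, 0, 0.03, 0, 0, 0], [0, 0, 0.1, 0, 0, 0], [0, 0, 0.3, 0, 0, 0], [0, 0, 0.6, 0, 0, 0], [0, 0, 0.9, 0, 0, 0], [0, 0, 1, 0, 0, 0], [0, 0, 1, 0, 0, 0]]]'

```text
time_s: 12.08
eef_pos: [556.1, 4.8, 349.0]
ee_rot: [0.0, 0.657, 0.754, -0.001]
force: [0.8, -0.6, -0.1]
grip_width: 0.001
```

>>> drive_tool --rows '[[[-0.3, 0, 0.1, 0, 0, 0], [-0.6, 0, 0.3, 0, 0, 0], [-0.9, 0, 0.5, 0, 0, 0], [-1, 0, 0.5, 0, 0, 0], [-1, 0, 0.5, 0, 0, 0]]]'

```text
time_s: 12.7
eef_pos: [456.2, 4.8, 397.8]
ee_rot: [-0.0, 0.657, 0.754, -0.001]
force: [0.8, 0.4, 0.0]
grip_width: -0.002
```

```bash
python3 look.py l8; python3 -c "
from h import *
cv2.imwrite('pics/s8.png',viewer.capture('scene')[:,:,::-1])"
```

```text
t 12.7 p [456.2   4.8 397.8] yaw_y 7.9 zax [-0.002 -0.001 -1.   ] tip [455.9   4.6 224.4] F [0.8 0.4 0. ] g -0.002
```

View pics/l7.png

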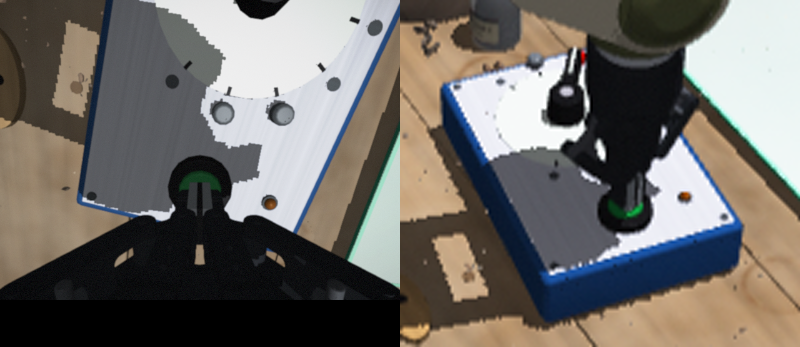

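View pics/l8.png

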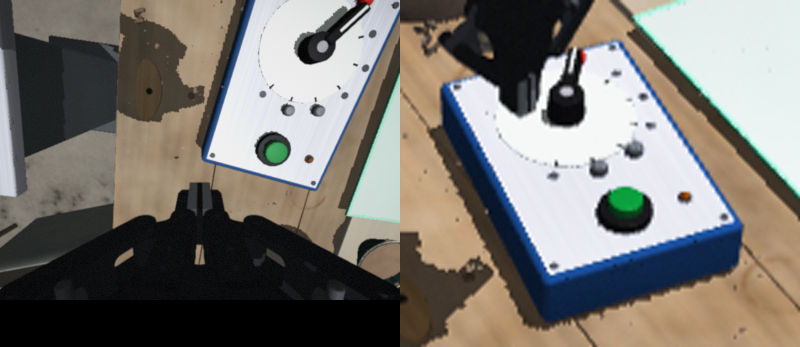

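View pics/s8.png

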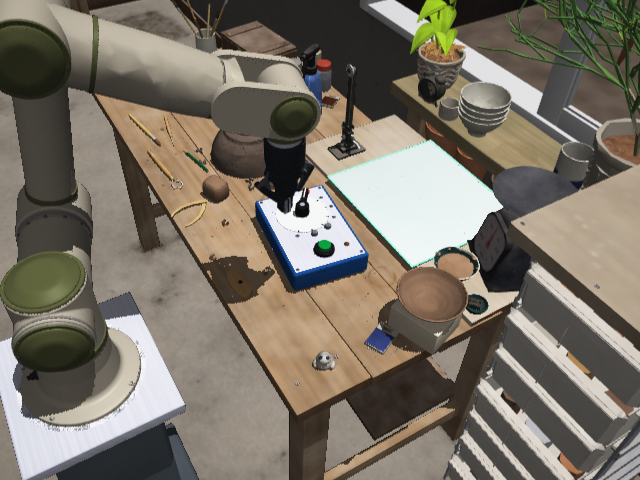

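The button is visibly sunk in l7 (pressed) and back up in l8. The pointer lies along the line to the red peg, and the bystanders haven't moved.

```bash
python3 -c "
from rig import ctrl
print(ctrl.finish_job())"
```

```text
the job is handed in; nothing more can be done
None
```

I turned the black pointer to the red peg, pressed the green start button once and handed the job in at about 12.8 s. No verdict is reported, so what follows is from my own checks.

- **Pointer:** it started in click 5 and the red peg stood at click 2. I pushed it three clicks anticlockwise with the shut fingertips. I checked after each click; the tool force was then about 1 N or less. After I backed off, the wrist and scene pictures showed it lying along the line to the red peg.
- **Button:** the force rose to about 5 N over the travel, then jumped to 13.5 N at the bottom stop. That is more than the 5 N needed, but well under the limits. The pictures show the button sunk while pressed, then back up and clear of the gripper.
- **Bystanders:** the rib, clay lump, frog and tile look unmoved in the last scene picture. The jar is hidden behind the gripper there, but the arm never came near it.
- **Checks that disagreed:** position estimates from the different cameras differed by 2–5 mm for the red peg. For the button they differed by more, until I combined the three views to get its height. The top camera was blocked by the arm after the push, so it could not confirm the pointer's final position.

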